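# Free and hold open the lid of a watch-parts case

### The job

Slide the magnifier by its black knob along its rail, away from above the wooden case, until it is against its end stop. Then, before touching the red release slide, tug the lid up by its brass handle to learn whether the hidden catch holds it; if it does, push the red slide fully across, towards the side where the magnifier now is, to free it. Raise the lid by its handle to about 45 degrees and finish while still holding it open there, leaving the magnifier at its stop and the oil bottle, the brass movement holder and the glass dome undisturbed.

Things in the scene. Friction and masses are not known exactly. Their poses are not given: they have to be found in the camera images.
- case: Beech case 130 (x) x 180 (y) mm, wall tops z 58, fixed on a 12 mm steel base plate (x -135..135, y -118..268). Origin: bench level under the case's centre; x points from its front to the hinge (away from the robot), y left, z up. Shut lid's top z 68. Wooden ledge in front: 46 mm deep, 120 wide, top z 56. Rail along y at x 105, z 140, on supports (top z 158) at y -45 and 248.
- carriage (a joint): Position (m) of the magnifier carriage along the rail, growing to the case's +y. 0 = above the middle of the lid; 0.190 = against the end stop, beside the case. It starts between 0 and 0.07. About 1.5 N of friction; it stays where it is left.
- carriage_knob (a point): Black upright knob on the magnifier's arm, 18 mm diameter, 34 mm tall. Point on its axis at z 179 mm: 19 mm above the arm's top, 15 mm under the knob's top. It moves with the carriage along the case's y. The magnifier ring (66 mm across, z 150 to 160 mm) is 65 mm in front (-x) of it, the blue slide block (36 x 44 mm, top z 160 mm) 75 mm behind.
- lid (a joint): Lid angle (rad) about a level hinge along the case's y at its rear top edge (case x 65, z 58 mm). 0 shut, grows as the front rises, at most 1.3. About 0.35 kg; falls shut if let go. An unseen catch inside the front may or may not hold it at the start: if caught, the lid lifts only 0.04 to 0.05 rad (5 mm at the handle) and stops firmly; if not, it lifts freely.
- handle_bar (a point): Middle of the axis of the lid's brass handle bar (10 mm diameter, 90 mm long, along the case's y, on two 8 mm posts 84 mm apart), 32 mm above the lid's top (z 100 mm when shut); 110 mm in front of the hinge line and 42 mm above it when shut. Clear gap under the bar 27 mm. Can be pinched from above with the fingers closing along the case's x, and turns between the fingers.
- release (a joint): Position (m) of the red release slide on the front ledge, growing to the case's +y. 0 at the start (rest); 0.028 = fully across, when the hidden catch is surely free. About 1 to 2 N to move; it stays where it is left.
- release_tab (a point): Red upright tab of the release slide, 12 (case x) x 14 (case y) mm, standing 40 mm above the ledge (top at z 96.5 mm); this point is on its axis, 8 mm under its top.
- oil_bottle: Small round oil bottle with red cap, 34 mm diameter, 62 mm tall, standing on the bench to the right of the station. Origin at the centre of its underside. Bystander: leave alone.
- movement_holder: Round brass and steel movement holder, 40 mm diameter, 24 mm tall, on a 3 mm cork pad on the base plate to the left of the case. Origin at the centre of its underside. Bystander: leave alone.
- dome: Glass dust dome on a wooden foot, 90 mm diameter, 80 mm tall, standing on the bench to the right of the station. Origin at the centre of its underside. Bystander: leave alone.

How it is judged:
By the outcome, as a careful person would: the job done as asked, in the order asked, and still so for the second after the job is handed in, while the arm keeps its last pose, push and grip.
It also fails if it takes over 72 s, if anything falls off the work surface, if the arm or the gripper's body presses on something with over 40 N, if the wrist force passes 120 N, or if a joint passes its speed limit or range.

### The arm

A 7-joint arm with a two-finger parallel gripper is mounted at the origin on the work surface. World frame = base frame: x ahead of the robot, y to its left, z up, the work surface at z = 0. Lengths are in m, angles in rad, forces in N, time in s.
With the tool pointing down it reaches from about 0.425 to 0.925 m from the base axis. Payload 6.8 kg.
Tool frame: the origin (TCP) lies midway between the tips of the shut fingers; the grasp point (between the pads) lies 19 mm behind it; z points along the fingers, y is the line along which they close (so a half turn about z gives the same grasp; the last joint's range is limited). The gripper opens to 85 mm and grips with 20 to 120 N. Pads are 22 mm wide; open, the fingers measure 114 mm over their backs; the gripper's body (76 mm by 85 mm) begins 54 mm behind the grasp point. The pads swing forward as they close: fully open they stand 13 mm farther back than shut.
Start: joints at [1.158, 0.477, 0.022, 1.555, -0.011, 1.109, -0.083], TCP at [0.203, -0.644, 0.231] pointing down, gripper open.
Joint ranges: [-2.96, 2.96], [-0.34, 2.1], [-1.41, 1.46], [0.24, 2.44], [-1.37, 4.51], [0.17, 1.92], [-2.96, 2.96]. Speed limits (rad/s): [2.39, 2.39, 3.14, 3.14, 3.14, 3.14, 3.14].

### API

Orientations are given as a unit quaternion [w, x, y, z].
In Python, from cell import env, kinematics, monitor, cams, spot_in, mark_of gives the robot as it stands. Calls block until the motion is done:
- env.reach(position, orientation): joint-space move of the TCP to a pose.
- env.movel(position, velocity=0.15, rot=None, stop_force=None): straight line of the TCP; rot=None keeps the orientation; velocity is the mean speed in m/s. With stop_force (N) it stops when the force on the tool has changed by that much, and returns True; else False.
- env.goto_joints(angles): joint-space move.
- env.grip(opening, f_grip=None): finger opening in m; f_grip is the grip in N (None keeps the last); returns when the fingers have stopped.
- env.dwell(seconds).
- kinematics.inverse_kinematics(position, orientation): joint angles nearest the present ones, or None.
- monitor.get_state(): the state.
- cams.camera(name): name is "side" or "top"; returns (picture, depth): 420x560x3 uint8, blue, green, red; 420x560 float32, m along the optical axis (not along the pixel's ray), 0 where there is no reading.
- cams.calibration(name): a dict with "fx", "fy", "cx", "cy" (pixels), "rvec" (rotation vector, rad) and "tvec" (3), from world to camera coordinates, as OpenCV has them. Camera axes: x right, y down, z forward; pixel columns grow to the right and rows downward; lengths in m; the calibration is good to about 2 mm. A picture is of the moment at which its call begins. calibration takes no time and is no camera call.
A pose or a line that the arm cannot do raises env.PlanningError and nothing moves.
- env.job_done(): hands the job in; it is judged then, once.
Trained networks look in the newest picture that a camera, given by its name, has taken for a name from the list of things; names that differ only in an ending like _2 or _b are one class to them, and where a whole thing is asked for, a point or a joint stands for the part that bears it (a point fixed in the world has none). Each returns a list of dicts, best first, with "score" (0 to 1); they miss things now and then, are a little off and sometimes report something else, mostly with a low value. They report only what shows in the picture. A call takes as long as a camera call.
- spot_in(query, camera): "at" ([x, y, z] in m, in the coordinates of the camera as it stood for that picture, good to about 4 mm: the middle of the surface that is visible of it).
- mark_of(query, camera): "at" ([x, y, z] in m, in the coordinates of the camera as it stood for that picture, good to about 4 mm: a listed point, or the origin of a listed thing).
The state is a dict: "time": time; "qpos": joint angles; "joint_velocities": joint speeds; "joint_torque": joint torques, N m; "tcp_pos": TCP position; "orientation": TCP orientation; "force": force on the tool from outside, world axes, zero at the start; "torque": the same for the moment, N m; "opening": finger opening in m; "gripper_force": force on a finger pad.
Only numpy, scipy, OpenCV 4.12 (cv2) and the standard library are available. Lean on these libraries where they do the work, as an engineer would, in place of code of your own. Each camera call takes 0.05 s, during which the arm holds its last target. There are 200 camera calls.

## Working session

There is one attempt and no reset: what is moved stays moved. The work goes in short steps, each a Python script; the robot and the scene stay as the last script left them, time stands still between calls to the robot, and variables do not carry over. Pictures are saved under pics/ and viewed, at most 10 in all, crops included, and the job is handed in when it is done.

```bash
ls; mkdir -p pics; cat > h.py <<'E'
import numpy as np, cv2
from scipy.spatial.transform import Rotation as R
from cell import env, kinematics, monitor, cams, spot_in, mark_of
def w(cam,p):
    c=cams.calibration(cam); M=R.from_rotvec(np.ravel(c["rvec"])).as_matrix()
    return M.T@(np.array(p)-np.ravel(c["tvec"]))
def st(): return monitor.get_state()
E
python3 - <<'E'
from h import *
for cam in ("side","top"):
    im,d=cams.camera(cam); cv2.imwrite(f"pics/{cam}0.png",im)
    for q in ("case","carriage_knob","handle_bar","release_tab","oil_bottle","movement_holder","dome"):
        print(cam,q,[(np.round(w(cam,r["at"]),4).tolist(),round(r["score"],2)) for r in mark_of(q,cam)[:2]])
s=st();print(s["time"],s["orientation"],s["opening"])
E
```

```text
cell.py
pics
side case [([0.5459, -0.0969, -0.0007], 0.86)]
side carriage_knob [([0.5722, -0.0715, 0.1778], 0.6)]
side handle_bar [([0.4992, -0.0944, 0.0987], 0.86)]
side release_tab [([0.4562, -0.1104, 0.0853], 0.72)]
side oil_bottle [([0.4556, -0.251, 0.0019], 0.6)]
side movement_holder [([0.555, 0.0798, 0.0158], 0.77)]
side dome [([0.5884, -0.2866, -0.0033], 0.64)]
top case [([0.5433, -0.0944, 0.0012], 0.64)]
top carriage_knob []
top handle_bar [([0.4978, -0.0959, 0.0982], 0.67)]
top release_tab [([0.4484, -0.1079, 0.089], 0.72)]
top oil_bottle [([0.4545, -0.2474, -0.0016], 0.86), ([0.556, 0.0759, 0.0146], 0.57)]
top movement_holder [([0.5516, 0.0757, 0.0152], 0.8)]
top dome [([0.5879, -0.2851, 0.0059], 0.83)]
0.8 [2.99814519e-05 9.88410238e-01 1.51806457e-01 2.91199705e-06] 0.08539538071557354
```

View pics/side0.png

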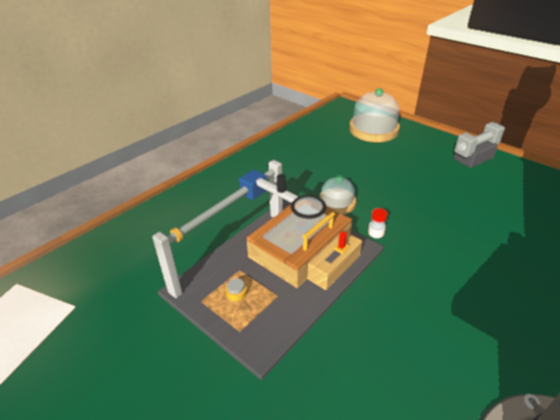

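View pics/top0.png

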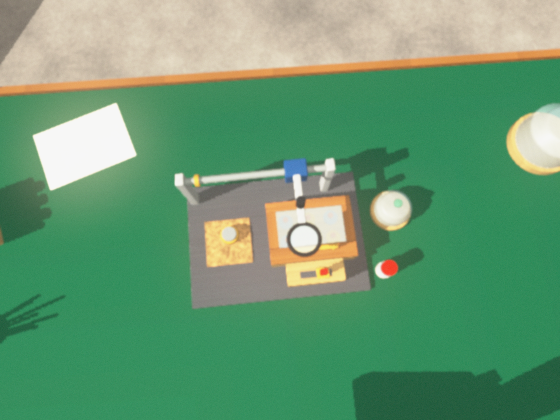

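The side view shows the lid shut under the magnifier (ring 308,207; knob 281,184), and the end stop at about (175,234). The top view shows the knob at (300,203), the red tab at (324,271) and a small yaw of the station. Next I'll measure the yaw from the plate.

```bash
cat >> h.py <<'E'
def cloud(cam):
    im,d=cams.camera(cam); c=cams.calibration(cam); M=R.from_rotvec(np.ravel(c["rvec"])).as_matrix()
    v,u=np.mgrid[:420,:560]
    P=np.stack([(u-c["cx"])/c["fx"]*d,(v-c["cy"])/c["fy"]*d,d],-1)
    return im,(P-np.ravel(c["tvec"]))@M,d>0
E
python3 - <<'E'
from h import *
im,P,ok=cloud("top")
near=ok&(abs(P[...,0]-.545)<.25)&(abs(P[...,1]+.02)<.3)
sat=im.max(-1).astype(int)-im.min(-1)
m=near&(P[...,2]>.004)&(P[...,2]<.02)&(sat<25)&(im.max(-1)<120)
m=cv2.morphologyEx(m.astype(np.uint8),cv2.MORPH_OPEN,np.ones((3,3)))
n,l,s,_=cv2.connectedComponentsWithStats(m); k=1+s[1:,4].argmax(); 
q=P[l==k][:,:2].astype(np.float32)
r=cv2.minAreaRect(q*1000); print("plate",r,np.median(P[l==k][:,2]))
m=near&(P[...,2]>.060)&(P[...,2]<.075)
n,l,s,_=cv2.connectedComponentsWithStats(m.astype(np.uint8)); k=1+s[1:,4].argmax()
print("lid",cv2.minAreaRect((P[l==k][:,:2]*1000).astype(np.float32)),s[k])
hsv=cv2.cvtColor(im,cv2.COLOR_BGR2HSV)
red=near&((hsv[...,0]<6)|(hsv[...,0]>174))&(hsv[...,1]>180)&(P[...,2]>.08)
print("tab",P[red].mean(0),P[red].max(0),P[red].min(0),red.sum())
dk=near&(im.max(-1)<60)&(P[...,2]>.175)&(P[...,2]<.21)
print("knob",P[dk].mean(0) if dk.any() else 0,dk.sum(), P[dk][:,2].max() if dk.any() else 0)
for a,b in (("carriage_knob","top"),("carriage_knob","side"),("handle_bar","side"),("release_tab","side")):
    cams.camera(b)
    print(a,b,[(np.round(w(b,x["at"]),4).tolist(),round(x["score"],2)) for x in mark_of(a,b)[:2]])
E
```

```text
plate ((540.7661743164062, -191.7847900390625), (190.94979858398438, 46.361106872558594), 0.6748440861701965) 0.010678007831317306
lid ((543.8945922851562, -96.44282531738281), (130.4749298095703, 180.30670166015625), 1.8835467100143433) [ 265  196   93   69 4004]
tab [ 0.45236955 -0.11270345  0.09485799] [ 0.45644689 -0.10700453  0.09691789] [ 0.44877708 -0.1174258   0.0916617 ] 23
knob 0 0 0
carriage_knob top [([0.5756, -0.0753, 0.1814], 0.59), ([0.5858, -0.2876, 0.0008], 0.52)]
carriage_knob side [([0.5729, -0.0739, 0.1774], 0.67)]
handle_bar side [([0.5002, -0.0931, 0.0976], 0.83)]
release_tab side [([0.4552, -0.1109, 0.0838], 0.62)]
```

```bash
cat >> h.py <<'E'
O=np.array([.5442,-.0962,0]); YAW=np.radians(1.9)
RZ=R.from_euler('z',YAW)
def W(x,y,z): return (O+RZ.apply([x,y,z])).tolist()
def C(p): return RZ.inv().apply(np.array(p)-O)
def quat(deg):   # closing line: 0 = along case y, 90 = along case x
    q=(R.from_euler('z',YAW+np.radians(deg))*R.from_euler('x',np.pi)).as_quat(); return [q[3],q[0],q[1],q[2]]
def rep(t):
    s=st(); print(t,"t%.1f"%s["time"],"case",np.round(C(s["tcp_pos"])*1000,1),"F",np.round(s["force"],1),"open %.4f g %.1f"%(s["opening"],s["gripper_force"]))
E
python3 - <<'E'
from h import *
im,P,ok=cloud("top")
m=ok&(P[...,2]>.125)&(P[...,2]<.150)&(abs(P[...,0]-.65)<.03)&(P[...,1]>-.04)&(P[...,1]<.13)
q=P[m][:,:2].astype(np.float32); v=cv2.fitLine(q,cv2.DIST_HUBER,0,.01,.01).ravel()
print("rail",m.sum(),v,np.degrees(np.arctan(-v[0]/v[1])))
print("knob case",C([.574,-.0735,.179]),"tab",C([.4535,-.1115,.088]),"handle",C([.4995,-.095,.1]))
for d in (0,180,90,-90):
  for p in ((30,22,200),(30,190,170),(-92,-13,80),(-45,12,85),(17,-15,150)):
    j=kinematics.inverse_kinematics(W(*np.array(p)/1000),quat(d)); print(d,p,None if j is None else np.round(j,2))
E
```

```text
rail 627 [ 0.03359003 -0.9994357   0.64273006  0.04605258] 1.924929
knob case [0.03053624 0.0216995  0.179     ] tab [-0.09115741 -0.01228441  0.088     ] handle [-0.04463564  0.00268138  0.1       ]
0 (30, 22, 200) [ 0.28  0.37 -0.33  1.81  0.14  0.99 -1.64]
0 (30, 190, 170) [ 0.2   0.45 -0.61  1.83  0.31  0.96 -2.08]
0 (-92, -13, 80) [ 0.31  0.37 -0.24  2.16  0.15  0.63 -1.57]
0 (-45, 12, 85) [ 0.26  0.42 -0.26  2.06  0.16  0.68 -1.64]
0 (17, -15, 150) [ 0.29  0.42 -0.26  1.87  0.14  0.88 -1.57]
180 (30, 22, 200) [ 0.6   0.45 -0.76  1.79  0.36  1.04  1.31]
180 (30, 190, 170) [ 0.43  0.55 -0.94  1.81  0.52  1.04  0.89]
180 (-92, -13, 80) [ 0.71  0.45 -0.72  2.13  0.46  0.71  1.29]
180 (-45, 12, 85) [ 0.62  0.5  -0.71  2.04  0.47  0.77  1.23]
180 (17, -15, 150) [ 0.63  0.5  -0.72  1.84  0.4   0.95  1.35]
90 (30, 22, 200) [ 0.47  0.41 -0.57  1.79  0.26  1.01 -0.17]
90 (30, 190, 170) [ 0.29  0.48 -0.74  1.82  0.38  0.99 -0.57]
90 (-92, -13, 80) [ 0.52  0.4  -0.49  2.14  0.3   0.66 -0.14]
90 (-45, 12, 85) [ 0.46  0.45 -0.51  2.05  0.33  0.72 -0.22]
90 (17, -15, 150) [ 0.5   0.45 -0.54  1.85  0.29  0.91 -0.13]
-90 (30, 22, 200) [-0.83  0.7   1.28  1.88 -0.75  1.15 -2.38]
-90 (30, 190, 170) [ 0.56  0.68 -1.18  1.8   0.69  1.15  2.32]
-90 (-92, -13, 80) [ 0.05  0.36  0.07  2.17 -0.05  0.61 -2.95]
-90 (-45, 12, 85) [-0.82  0.85  1.27  2.13 -1.02  1.   -2.08]
-90 (17, -15, 150) [-0.75  0.8   1.27  1.93 -0.87  1.11 -2.21]
```

```bash
python3 - <<'E'
from h import *
p=st()["tcp_pos"]; env.movel([p[0],p[1],.30],velocity=.2)
env.reach(W(.030,.0215,.28),quat(0)); env.grip(.055,30)
print(env.movel(W(.030,.0215,.169),velocity=.1,stop_force=8)); rep("down")
env.grip(.0,25); rep("gripped")
im,_=cams.camera("side"); cv2.imwrite("pics/knob.png",cv2.resize(im[120:320,130:400],None,fx=2.5,fy=2.5))
E
```

```text
False
down t5.9 case [ 30.5  21.5 169.7] F [0.3 0.3 0.6] open 0.0549 g 0.0
gripped t6.3 case [ 30.2  21.5 169.5] F [-1.3  1.   3.1] open 0.0172 g 24.5
```

View pics/knob.png

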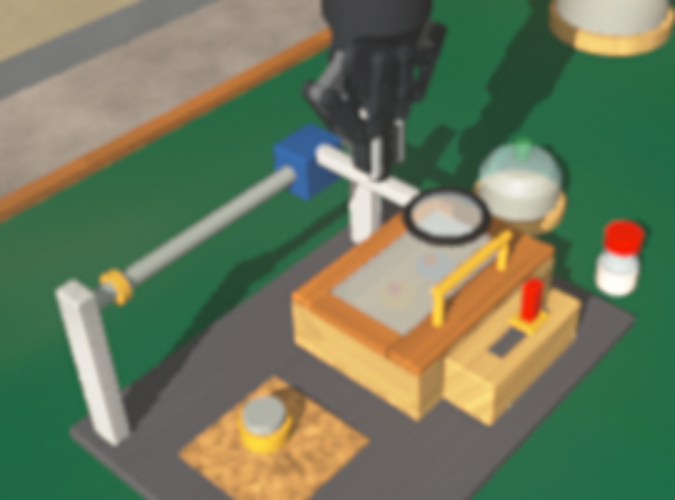

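The fingers hold the knob (crop 375,165), with an opening of 17 mm that matches its 18 mm diameter. The tab and the bystanders are untouched. Now I'll slide it.

```bash
python3 - <<'E'
from h import *
print(env.movel(W(.030,.170,.169),velocity=.09,stop_force=12)); rep("mid")
print(env.movel(W(.030,.202,.169),velocity=.03,stop_force=10)); rep("stop")
env.dwell(.3); rep("settled")
E
```

```text
False
mid t8.1 case [ 30.7 170.8 169.5] F [ 0.5 -0.1  5. ] open 0.0170 g 24.7
True
stop t8.9 case [ 30.7 189.3 169.5] F [-0.3 -1.7  4.5] open 0.0172 g 25.1
settled t9.2 case [ 30.7 189.3 169.5] F [-0.6 -0.1  3.9] open 0.0170 g 25.0
```

```bash
python3 - <<'E'
from h import *
print(env.movel(W(.030,.197,.169),velocity=.02,stop_force=20)); rep("stop2")
y=C(st()["tcp_pos"])[1]
env.grip(.05); rep("open")
env.movel(W(.030,y,.27),velocity=.15)
env.reach(W(-.045,.014,.20),quat(90)); env.grip(.036,40); rep("above handle")
for cam in("side","top"):
    im,_=cams.camera(cam); cv2.imwrite(f"pics/a_{cam}.png",cv2.resize(im[110:320,130:400],None,fx=2.5,fy=2.5))
    for q in ("carriage_knob","handle_bar","release_tab"): print(cam,q,[(np.round(C(w(cam,r["at"]))*1000,1).tolist(),round(r["score"],2)) for r in mark_of(q,cam)[:1]])
E
```

```text
True
stop2 t9.6 case [ 30.7 189.2 169.4] F [-0.9 -1.7  4.9] open 0.0169 g 25.5
open t10.0 case [ 30.6 189.4 169.2] F [0.1 0.4 0.1] open 0.0497 g 0.0
above handle t12.7 case [-44.9  14.3 200.1] F [-1.4  0.5  0.1] open 0.0358 g 0.0
side carriage_knob [([26.4, 189.7, 178.0], 0.64)]
side handle_bar [([-40.2, 4.3, 97.2], 0.93)]
side release_tab [([-91.9, -10.4, 87.6], 0.76)]
top carriage_knob [([32.6, 188.9, 180.0], 0.73)]
top handle_bar [([-47.1, 3.0, 100.6], 0.91)]
top release_tab []
```

View pics/a_side.png

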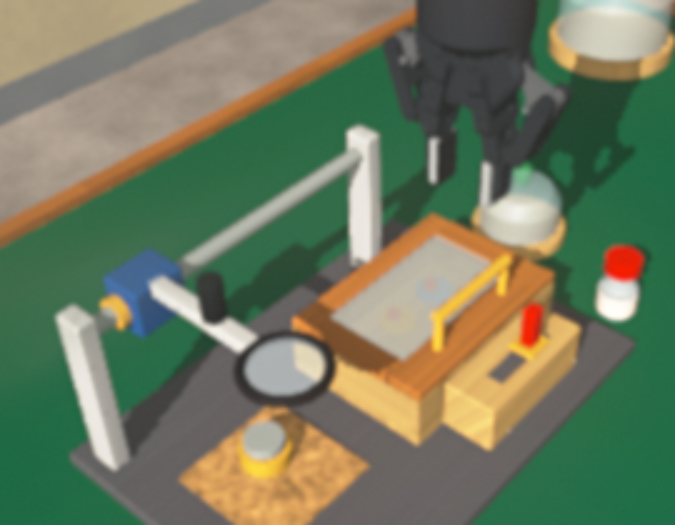

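The blue block (145,290) sits against the gold stop (115,310), so the carriage is at its stop. The gripper straddles the handle line well clear above it. Next is the tug.

```bash
python3 - <<'E'
from h import *
print(env.movel(W(-.045,.014,.085),velocity=.1,stop_force=8)); rep("down")
env.grip(0.,40); env.dwell(.2); rep("gripped")
p=C(st()["tcp_pos"]); z0=p[2]
s=env.movel(W(p[0]+.001,p[1],z0+.014),velocity=.015,stop_force=18); rep("tug stopped=%s"%s)
print("lift mm",(C(st()["tcp_pos"])[2]-z0)*1000)
E
```

```text
False
down t14.4 case [-44.5  14.   85.6] F [0.2 0.3 0.4] open 0.0360 g 0.0
gripped t14.9 case [-44.5  13.9  85.5] F [ 0.1 -0.9  6.8] open 0.0085 g 39.3
tug stopped=True t15.5 case [-42.7  13.9  90.1] F [ 2.1 -0.4 -5.1] open 0.0083 g 40.6
lift mm 4.578886069649235
```

The lid stopped firmly after a 4.6 mm lift, about 0.042 rad, so the catch holds it. I'll lower it and push the red slide.

```bash
python3 - <<'E'
from h import *
env.movel(W(-.0445,.0139,.0858),velocity=.03); rep("lowered")
env.grip(.034); rep("open")
env.movel(W(-.0445,.014,.17),velocity=.15)
env.reach(W(-.0915,-.0125,.15),quat(0)); env.grip(.040,25)
print(env.movel(W(-.0915,-.0125,.075),velocity=.1,stop_force=8)); rep("at tab")
env.grip(0.); env.dwell(.1); rep("tab gripped"); p=C(st()["tcp_pos"])
s=env.movel(W(p[0],p[1]+.040,p[2]),velocity=.03,stop_force=12); rep("push %s"%s)
print("travel",(C(st()["tcp_pos"])[1]-p[1])*1000)
s=env.movel(W(p[0],p[1]+.040,p[2]),velocity=.03,stop_force=18); rep("push2 %s"%s)
print("travel",(C(st()["tcp_pos"])[1]-p[1])*1000)
E
```

```text
lowered t15.8 case [-44.5  13.9  85.6] F [ 2.1  0.2 -2.9] open 0.0081 g 40.9
open t16.1 case [-44.8  13.9  85.7] F [-0.4 -0.3  0.5] open 0.0339 g 0.0
False
at tab t19.2 case [-91.1 -12.5  75.4] F [-0.1 -0.6  0.8] open 0.0404 g 0.0
tab gripped t19.7 case [-91.  -12.7  75.7] F [-0.7  0.2  7.1] open 0.0133 g 28.0
push True t20.6 case [-90.9  13.7  75.7] F [ 1.4 -2.3  3.1] open 0.0131 g 27.7
travel 26.423711668484408
push2 True t20.9 case [-90.9  13.8  75.7] F [-0.  -2.1  2.7] open 0.0131 g 27.8
travel 26.446118774581162
```

```bash
python3 - <<'E'
from h import *
p=C(st()["tcp_pos"])
s=env.movel(W(p[0],p[1]+.012,p[2]),velocity=.04,stop_force=30); rep("push3 %s"%s)
env.dwell(.2)
im,_=cams.camera("side"); cv2.imwrite("pics/tab.png",cv2.resize(im[210:300,280:400],None,fx=5,fy=5,interpolation=cv2.INTER_CUBIC))
for cam in ("side",): print([(np.round(C(w(cam,r["at"]))*1000,1).tolist(),round(r["score"],2)) for r in mark_of("release_tab",cam)[:1]])
E
```

```text
push3 True t21.1 case [-90.9  13.9  75.8] F [ 1.  -4.1  1.6] open 0.0131 g 28.0
[([-89.3, 16.1, 88.7], 0.58)]
```

View pics/tab.png

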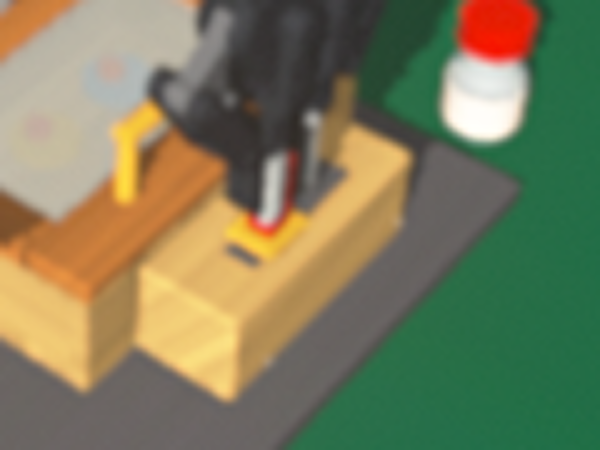

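The tab (270,200) is near the left end of its slot and a 30 N push didn't move it further, so it's at its limit. Next I'll take the handle and lift a little to check the lid is free.

```bash
python3 - <<'E'
from h import *
p=C(st()["tcp_pos"])
env.grip(.036); rep("open")
env.movel(W(p[0],p[1],.16),velocity=.15)
for c in ("side","top"):
    cams.camera(c); print(c,[(np.round(C(w(c,r["at"]))*1000,1).tolist(),round(r["score"],2)) for r in mark_of("release_tab",c)[:1]])
env.reach(W(-.0445,-.014,.17),quat(90)); env.grip(.034,40)
im,P,ok=cloud("top"); hsv=cv2.cvtColor(im,cv2.COLOR_BGR2HSV)
Q=(P-O)@RZ.as_matrix()
red=ok&((hsv[...,0]<6)|(hsv[...,0]>174))&(hsv[...,1]>180)&(Q[...,2]>.08)&(abs(Q[...,0]+.09)<.03)&(abs(Q[...,1])<.06)
print("tab px",red.sum(), Q[red].mean(0) if red.any() else 0)
print(env.movel(W(-.0445,-.014,.085),velocity=.1,stop_force=8)); rep("down")
env.grip(0.,40); env.dwell(.2); rep("gripped")
p=C(st()["tcp_pos"])
r=np.hypot(.110,.042); a0=np.arctan2(.042,.110)
def at(th): return W(p[0]+.110-r*np.cos(a0+th),p[1],p[2]-.042+r*np.sin(a0+th))
for th in (.06,.12):
    s=env.movel(at(th),velocity=.02,stop_force=18); rep("th %.2f stop %s"%(th,s))
    if s: break
np.save("p.npy",p)
E
```

```text
open t21.8 case [-91.3  14.5  75.6] F [ 0.4  0.1 -0.5] open 0.0361 g 0.0
side [([-85.6, 17.3, 89.4], 0.64)]
top []
tab px 22 [-0.09236488  0.01400997  0.09476725]
False
down t25.4 case [-44.  -14.   85.5] F [-0.2 -0.6 -0.2] open 0.0341 g 0.0
gripped t25.9 case [-44.5 -14.2  85.7] F [-2.1  0.4  6.2] open 0.0084 g 39.1
th 0.06 stop False t26.4 case [-42.  -14.2  92. ] F [ 0.6  0.6 -3.6] open 0.0082 g 38.9
th 0.12 stop False t26.9 case [-39.  -14.1  98.6] F [-1.6  0.5 -2.7] open 0.0082 g 39.0
```

The lid is free, and the red pixels show the tab moved about 27.5 mm, so it's fully across. Now I'll raise the lid along its arc.

```bash
python3 - <<'E'
from h import *
p=np.load("p.npy"); r=np.hypot(.110,.042); a0=np.arctan2(.042,.110)
def at(th): return W(p[0]+.110-r*np.cos(a0+th),p[1],p[2]-.042+r*np.sin(a0+th))
for th in np.linspace(.12,np.pi/4,10)[1:]:
    s=env.movel(at(th),velocity=.04,stop_force=20)
    if s: rep("STOP %.2f"%th); break
env.dwell(.3); rep("end"); print(np.round(C(at(np.pi/4))*1000,1))
for c in ("side","top"):
    im,_=cams.camera(c); cv2.imwrite(f"pics/e_{c}.png",cv2.resize(im[110:320,130:440],None,fx=2.4,fy=2.4))
    for q in ("handle_bar","carriage_knob","release_tab","oil_bottle","dome","movement_holder"):
        print(c,q,[(np.round(C(w(c,x["at"]))*1000,1).tolist(),round(x["score"],2)) for x in mark_of(q,c)[:1]])
E
```

```text
end t30.5 case [ 18.5 -14.4 153.5] F [-8.3 -0.1 12.5] open 0.0080 g 40.6
[ 17.4 -14.2 151.1]
side handle_bar [([21.0, 4.0, 160.6], 0.62)]
side carriage_knob [([30.9, 192.4, 176.3], 0.98)]
side release_tab [([-88.2, 18.3, 83.8], 0.67)]
side oil_bottle [([-92.4, -152.6, 2.0], 0.69)]
side dome [([36.8, -190.5, -4.9], 0.6)]
side movement_holder [([14.6, 174.1, 15.4], 0.77)]
top handle_bar [([16.3, 1.1, 163.7], 0.83)]
top carriage_knob [([32.3, 188.6, 177.8], 0.83)]
top release_tab [([-94.4, 19.5, 87.7], 0.5)]
top oil_bottle []
top dome []
top movement_holder [([14.7, 171.4, 13.9], 0.74)]
```

View pics/e_side.png

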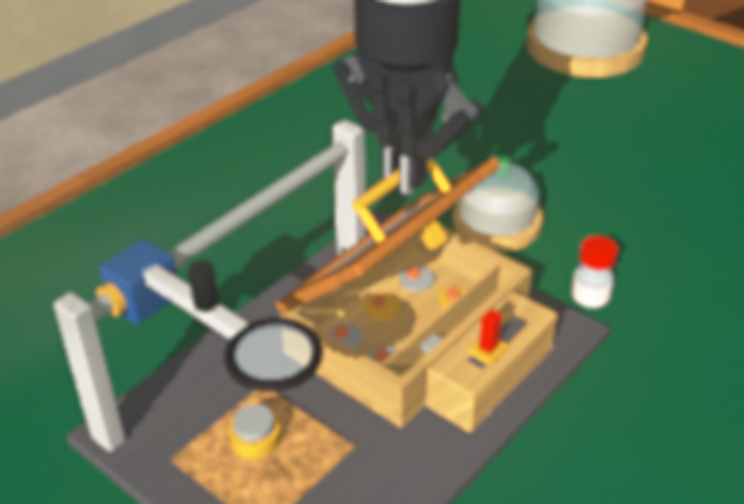

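The lid is up at about 46° and held at (405,175). The knob is at the stop, the tab is across and the bystanders haven't moved. I'll ease the residual 15 N radial strain, then hand in.

```bash
python3 - <<'E'
from h import *
env.movel(list(st()["tcp_pos"]),velocity=.02); env.dwell(.4); rep("eased")
p=C(st()["tcp_pos"])
print("angle",np.degrees(np.arctan2(p[2]+.0147-.058,.065-p[0])-np.arctan2(.042,.110)))
env.job_done()
E
```

```text
eased t31.9 case [ 18.5 -14.3 153.7] F [-2.7  1.2  0.8] open 0.0081 g 40.5
angle 46.26200530179718
the job is handed in; nothing more can be done
```

The job is handed in at about 32 s: the magnifier is against its end stop, the tug showed the catch was holding the lid, the red slide is fully across towards the magnifier, the lid is held open by its handle at about 46°, and the bottle, holder and dome looked unmoved in the final picture.

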